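# Refit the bottom plate of a drained water bath

## Robot

A 6-joint arm with a two-finger parallel gripper is mounted at the origin on the work surface. World frame = base frame: x ahead of the robot, y to its left, z up, the work surface at z = 0. Lengths are in m, angles in degrees, forces in N, time in s.
With the tool pointing down it reaches from about 0.375 to 0.9 m from the base axis. Payload 3.1 kg.
Tool frame: the origin (TCP) lies on the centre line of the jaws, within the pads' length; the fingertips stand 22 mm ahead of it and the grasp point (between the pads) lies 3 mm ahead of it; y points along the fingers, z is the direction in which the jaws open and shut, and the axes are right-handed (so a half turn about y gives the same grasp; the last joint's range is limited). The gripper opens to 87 mm and grips with 3 to 60 N. Pads are 19 mm wide; open, the fingers measure 117 mm over their backs; the gripper's body (75 mm by 190 mm) begins 51 mm behind the grasp point.
Start: joints at [55.606, 30.224, 82.088, -0, 67.689, -10.227], TCP at [0.256, 0.57, 0.245] pointing down, gripper open.
Joint ranges: [-176.69, 176.69], [-43.24, 126.21], [12.49, 139.97], [-82, 262], [0, 151.66], [-163.58, 163.58]. Speed limits (degrees/s): [159.86, 159.86, 180, 180, 180, 180].

## Interface

Orientations are given as a 3x3 rotation matrix whose columns are the frame's x, y, z axes.
In Python, from rig import bot gives the robot as it stands.
- The arm moves only by the tool jog_arm, never from a script. Its argument "motion" is one flat list of numbers, 6 for each row, row after row: the shift along the tool's x, y, z in mm, then the turn, a rotation vector about the tool's x, y, z in degrees. A call has 1 to 20 rows; each row is the pose to reach, as a shift and turn from the pose commanded when the call began, along the tool's axes at that moment; what a row does not reach only later rows make up. A row lasts 1/8 s, in which the tool goes at most 62.5 mm and 10.7 degrees, less where a joint would pass 70% of its speed; a pose out of reach is approached as far as the arm can. A call with a gripper value outside its range is refused whole. "gripper" is the opening, from 0 (shut) to 1 (fully open), set as the call begins (left out, the last holds). The fingers move at their own pace and stop on an object; the grip force is fixed at half the most. Time passes only in rows, so rows that repeat a pose let the fingers close. It gives the time, the measured TCP pose, the force and the opening at its end, in the units of the state.
- bot.read_state(): the state, without advancing time (a new reading comes with each control period).
- bot.capture(name): name is "scene" or "top" or "wrist"; returns (picture, depth): 400x640x3 uint8, red, green, blue; 400x640 float32, m along the optical axis (not along the pixel's ray), 0 where there is no reading.
- bot.get_calibration(name): a dict with "mtx" (3x3 intrinsics, pixels), "pose" (4x4, takes a point from camera to world coordinates); the wrist camera has in their place "hand_eye" (4x4, takes a point from camera to tool coordinates, whose origin is the TCP and whose axes are the tool frame's). Camera axes: x right, y up, looking along -z (the intrinsics and any distortion apply to the point x, -y, -z); pixel columns grow to the right and rows downward; lengths in m; the calibration is good to about 2 mm. A picture is of the moment at which its call begins: read the wrist's pose just before it. get_calibration takes no time and is no camera call.
- bot.hand_in(): hands the job in, once; it reports no verdict.
The state is a dict: "time_s": time; "joint_positions": joint angles; "qvel": joint speeds; "tau": joint torques, N m; "position": TCP position; "tcp_rot": TCP orientation; "force": force on the tool from outside, world axes, zero at the start; "moment": the same for the moment, N m; "opening": opening from 0.0 (shut) to 1.0 (fully open).
Only numpy, scipy, OpenCV 4.12 (cv2) and the standard library are available. Lean on these libraries where they do the work, as an engineer would, in place of code of your own. Each camera call takes 0.05 s, during which the arm holds its last target.

## Task

Put the long perforated bottom plate back into the drained water bath: tilt it so that one short edge goes in under the metal lip at the bath's control end, then swing it down level and set it flat on the two ledges inside, lowering it all the way in hand rather than letting it drop. Let go of it, and leave the small square plate where it lies.

Things in the scene. Friction and masses are not known exactly. Their poses are not given: they have to be found in the camera images.
- long_plate_grip (a point): Loose perforated metal plate, 200 (x) by 110 (y) by 4 mm, ~0.3 kg, flat on the bench, same either way round. Its handle: a flat grip bar, 14 thick (x), 60 long (y), 24 mm high, on two posts over the plate's middle. Point: the bar's centre, 92 mm above the plate's underside; z = plate's upward normal. Gripped firmly across the 14 mm, the plate tilts with the gripper.
- square_plate_grip (a point): Small square plate for another bath, not to be used: 110 by 110 by 4 mm perforated metal with the same kind of handle; the point is the centre of its grip bar, 92 mm above its underside.
- bath_seat (a point): Fixed open tank in a white casing, inside 225 (x) by 144 mm (y). Point: middle of the tank at the ledges' top, 55 mm above the bench; z up. Ledges 35 mm wide run along both long walls. Walls 10 mm thick, rim 55 mm above ledges. Control housing outside the -x (robot) end, 50 mm deep, rim high. Seated, the plate's x is along this x, with 12 mm spare at each end, 17 mm at each side.
- bath_lip (a point): Middle of the free edge, on the underside, of the 6 mm thick fixed metal lip over the tank's -x end: 72.5 mm to -x of the seat point, 49 mm above the ledges; same axes. It covers the last 40 mm inside the tank, so the opening is only 185 mm long, shorter than the plate: the plate goes in tilted, its -x edge low and pushed under the lip, then swung level.
There are look-alikes about, which are no part of the job. What is shaped like the part that bears long_plate_grip but orange or yellow is not meant.

How it is judged (in metres and radians):
On the way:
1. the long plate, still held by its handle, is down in the bath nearly level and within 15 mm of its ledges (z of long_plate_grip in the frame of bath_seat below 0.107 m and horizontal distance between long_plate_grip and bath_seat below 0.04 m and angle between long_plate_grip's own z axis and vertical below 0.17 rad and contact force between the fingers and long_plate above 0.5 N), for 0.1 s.
At the end, for the whole second after the job is handed in: The long plate lies flat (within 3 degrees) on both ledges in the bath, its grip bar within 20 mm lengthwise and 24 mm sideways of the middle, 92 mm (5 mm either way) above the ledges, long side along the bath (within 17 degrees), released; the square plate within 40 mm of its start (x of long_plate_grip in the frame of bath_seat between -0.02 and 0.02 m and y of long_plate_grip in the frame of bath_seat between -0.024 and 0.024 m and z of long_plate_grip in the frame of bath_seat between 0.087 and 0.097 m and angle between long_plate_grip's own z axis and vertical below 0.06 rad and angle between the x axis of long_plate_grip and the x axis of bath_seat, either way round below 0.3 rad and distance of square_plate_grip from where it was at the start of the episode below 0.04 m); the robot touches nothing.
It fails at once if the small square plate is moved by more than 40 mm (distance of square_plate_grip from where it was at the start of the episode above 0.04 m).
It also fails if it takes over 45 s, if anything falls off the work surface, if the arm or the gripper's body presses on something with over 40 N, if the wrist force passes 120 N, or if a joint passes its speed limit or range.

## Working session

There is one attempt and no reset: what is moved stays moved. The work goes in short steps, Python scripts to look and compute and a tool call to move; the robot and the scene stay as the last step left them, time stands still between calls to the robot, and variables do not carry over. Pictures are saved under pics/ and viewed, and the job is handed in when it is done.

Besides the shell and the picture viewer there is one more tool, called after "Request:" as name(argument=value, ...), one argument or row to a line, values as JSON. jog_arm: Moves the arm, as the interface text tells. Its arguments: {"type":"object","properties":{"motion":{"type":"array","items":{"type":"number"}},"gripper":{"type":"number"}},"required":["motion"]}

```bash
mkdir -p pics; ls; python3 - <<'E'
from rig import bot
import cv2,numpy as np
s=bot.read_state(); print(s)
for n in("scene","top","wrist"):
    p,d=bot.capture(n); cv2.imwrite(f"pics/{n}0.png",p[:,:,::-1]); np.savez(f"pics/{n}0.npz",p=p,d=d)
    c=bot.get_calibration(n); print(n,{k:np.round(v,4).tolist() if not isinstance(v,str) else v for k,v in c.items()})
E
```

```text
pics
{'time_s': 0.0, 'joint_positions': array([ 5.56068163e+01,  3.02769374e+01,  8.21551657e+01, -1.28930766e-03,
        6.76921041e+01, -1.02275197e+01]), 'qvel': array([ 0.06262676,  0.04533561,  0.02417851,  0.04922847, -0.00865009,
        0.04535068]), 'tau': array([ 9.05679644e-05, -4.40043283e+01, -1.76596534e+01,  6.32844167e-02,
        5.84064180e-02, -1.71721636e-04]), 'position': array([0.25544553, 0.56965936, 0.24360014]), 'tcp_rot': array([[ 9.12368896e-01, -1.20735683e-03,  4.09367244e-01],
       [-4.09368863e-01, -1.80060572e-03,  9.12367192e-01],
       [-3.64443754e-04, -9.99997650e-01, -2.13707095e-03]]), 'force': array([-0.16317983,  0.10555705, -0.24809838]), 'moment': array([-0.04057817,  0.04363228,  0.02301861]), 'opening': 0.9947378178546723}
scene {'mtx': [[374.2511, 0.0, 320.254], [0.0, 374.2511, 198.0766], [0.0, 0.0, 1.0]], 'pose': [[-0.6055, -0.5238, 0.5992, 1.0703], [0.7958, -0.3941, 0.4597, 0.4325], [-0.0047, 0.7552, 0.6554, 0.7927], [0.0, 0.0, 0.0, 1.0]]}
top {'mtx': [[415.211, 0.0, 320.5091], [0.0, 415.211, 198.9401], [0.0, 0.0, 1.0]], 'pose': [[0.0401, 0.9748, -0.2194, 0.1811], [-0.9992, 0.0395, -0.0073, -0.0703], [0.0016, 0.2195, 0.9756, 1.1996], [0.0, 0.0, 0.0, 1.0]]}
wrist {'mtx': [[279.1664, 0.0, 320.6827], [0.0, 279.1664, 196.949], [0.0, 0.0, 1.0]], 'hand_eye': [[0.0013, -0.9586, -0.2846, -0.0788], [-0.0003, 0.2846, -0.9586, -0.1398], [1.0, 0.0014, 0.0001, 0.0], [0.0, 0.0, 0.0, 1.0]]}
```

View pics/top0.png

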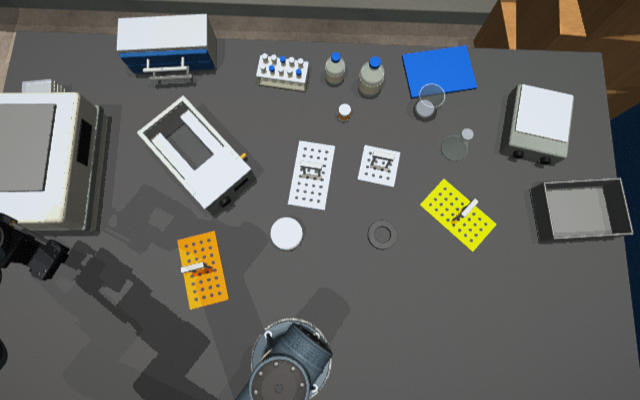

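View pics/scene0.png

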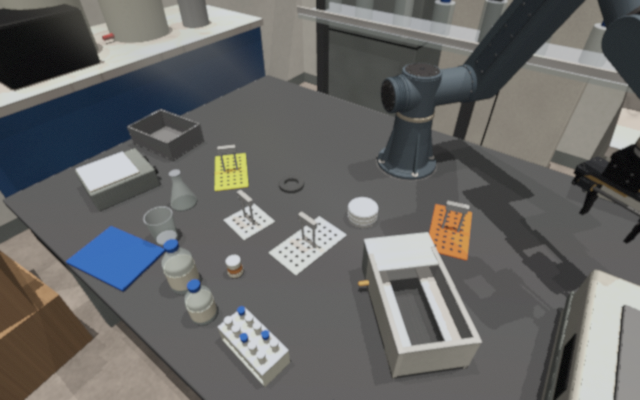

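View pics/wrist0.png

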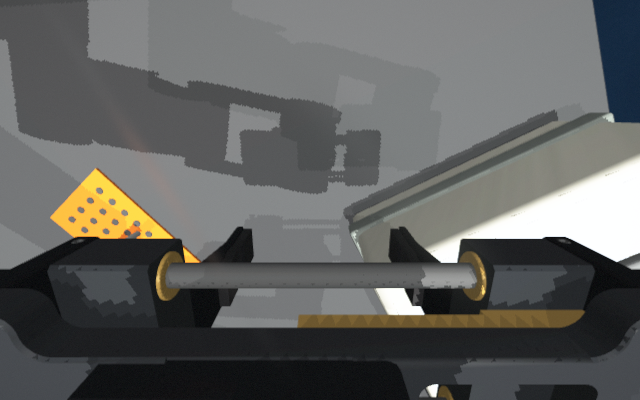

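The top view shows the long plate near (312,175), the square plate at (380,165) and the bath at (198,152), with its control end lower right at about (228,185). The orange and yellow plates are the decoys.

```bash
cat > h.py <<'E'
from rig import bot
import cv2,numpy as np
def ray(n,uv):
    c=bot.get_calibration(n);K=c["mtx"];T=c["pose"]
    d=np.array([(uv[0]-K[0,2])/K[0,0],-(uv[1]-K[1,2])/K[1,1],-1.])
    return T[:3,3],T[:3,:3]@d
def onz(n,uv,z):
    o,d=ray(n,uv);return o+d*(z-o[2])/d[2]
def cloud(n,dep):
    c=bot.get_calibration(n);K=c["mtx"];T=c["pose"]
    v,u=np.mgrid[0:400,0:640]
    P=np.stack([(u-K[0,2])/K[0,0]*dep,-(v-K[1,2])/K[1,1]*dep,-dep],-1)
    return P@T[:3,:3].T+T[:3,3]
def proj(n,X):
    c=bot.get_calibration(n);K=c["mtx"];T=c["pose"]
    q=(np.asarray(X)-T[:3,3])@T[:3,:3]
    return np.stack([K[0,2]+K[0,0]*q[...,0]/-q[...,2],K[1,2]+K[1,1]*q[...,1]/q[...,2]],-1)
E
python3 - <<'E'
from h import *
p=np.load("pics/top0.npz");im=p["p"];X=cloud("top",p["d"])
hsv=cv2.cvtColor(im,cv2.COLOR_RGB2HSV)
print(np.bincount(np.clip((X[150:260,280:420,2].ravel()*1000).astype(int),0,200))[:12])
# plates: white
m=((hsv[...,1]<60)&(hsv[...,2]>150)).astype(np.uint8)
for nm,(x0,x1,y0,y1) in dict(long=(275,345,130,220),sq=(350,408,138,195)).items():
    mm=np.zeros_like(m);mm[y0:y1,x0:x1]=m[y0:y1,x0:x1]
    mm=cv2.morphologyEx(mm,cv2.MORPH_CLOSE,np.ones((7,7)))
    c=max(cv2.findContours(mm,0,2)[0],key=cv2.contourArea)
    W=np.array([onz("top",q[0],0.004)[:2] for q in c],np.float32)
    r=cv2.minAreaRect(W);print(nm,r, "zplate",np.median(X[...,2][mm>0]))
# bars: high depth
for nm,(x0,x1,y0,y1) in dict(long=(275,345,130,220),sq=(350,408,138,195)).items():
    S=X[y0:y1,x0:x1].reshape(-1,3);S=S[(S[:,2]>.085)&(S[:,2]<.12)]
    print(nm,len(S),S.mean(0),cv2.minAreaRect(S[:,:2].astype(np.float32)))
# bath rim
S=X[80:220,120:265];mm=((S[...,2]>.100)&(S[...,2]<.120))
print("rim",mm.sum(),cv2.minAreaRect(S[mm][:,:2].astype(np.float32)),np.median(S[mm][:,2]))
big=cv2.resize(im[85:225,120:260],None,fx=4,fy=4,interpolation=2)
cv2.imwrite("pics/bath0.png",big[:,:,::-1])
big=cv2.resize(im[125:225,275:415],None,fx=5,fy=5,interpolation=2)
cv2.imwrite("pics/plates0.png",big[:,:,::-1])
E
```

```text
[6220 1887 1751 1302  979  696  471  308  161   64   58   43]
long ((0.5247642397880554, -0.030841588973999023), (0.11101511865854263, 0.2030370533466339), 83.19098663330078) zplate 0.00514791964157435
sq ((0.5606611967086792, -0.23207221925258636), (0.11118613183498383, 0.11294922977685928), 79.85919189453125) zplate 0.005059588201301368
long 147 [ 0.52336169 -0.03106348  0.10146305] ((0.52574622631073, -0.030948230996727943), (0.059791769832372665, 0.01580992341041565), 82.65040588378906)
sq 149 [ 0.55932777 -0.23098329  0.10148992] ((0.5612374544143677, -0.23157507181167603), (0.059571895748376846, 0.015940478071570396), 79.97464752197266)
rim 3088 ((0.5520909428596497, 0.2957919239997864), (0.3016239404678345, 0.16533058881759644), 45.198001861572266) 0.11100947704875164
```

View pics/bath0.png

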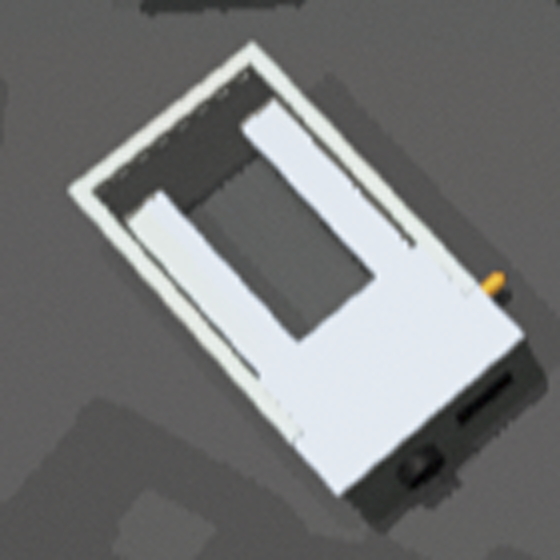

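View pics/plates0.png

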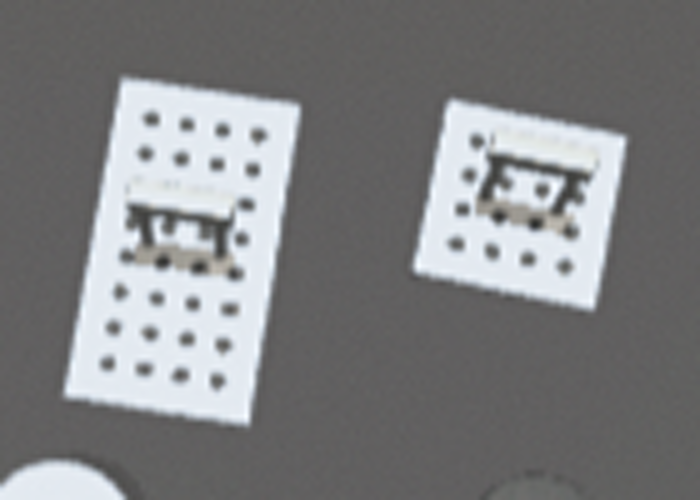

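```bash
python3 - <<'E'
from h import *
p=np.load("pics/top0.npz");im=p["p"]
C=np.array([[252,42],[70,188],[342,495],[523,335]])/4+[119.6,84.6]
W=np.array([onz("top",c,.110) for c in C]);print(W.round(4))
for i in range(4):
    d=W[(i+1)%4]-W[i];print(np.linalg.norm(d).round(4),np.degrees(np.arctan2(d[1],d[0])).round(2))
# white-mask outer contour
X=cloud("top",p["d"])
m=np.zeros((400,640),np.uint8);S=X[80:220,120:265]
m[80:220,120:265]=(im[80:220,120:265].min(-1)>150)&(S[...,2]>.04)
c=max(cv2.findContours(m,0,1)[0],key=cv2.contourArea)
h=np.array([onz("top",q[0],.110)[:2] for q in c],np.float32)
r=cv2.minAreaRect(h);print(r);print(cv2.boxPoints(r).round(4))
# second view: project estimate into scene
ang=np.radians(r[2])
# lip free edge corners
for q in ([375,277],[300,341]): print("lipedge top", onz("top",np.array(q)/4+[119.6,84.6],.110).round(4))
E
python3 - <<'E'
import cv2
im=cv2.imread("pics/scene0.png");cv2.imwrite("pics/sc1.png",cv2.resize(im[220:390,340:500],None,fx=3.5,fy=3.5,interpolation=2))
E
```

```text
[[0.7132 0.3425 0.11  ]
 [0.5978 0.4568 0.11  ]
 [0.3879 0.2452 0.11  ]
 [0.5041 0.1329 0.11  ]]
0.1624 135.27
0.298 -134.79
0.1616 -44.03
0.2961 45.06
((0.5507276058197021, 0.29493314027786255), (0.29746225476264954, 0.1647689789533615), 45.15456008911133)
[[0.3874 0.2476]
 [0.5043 0.1314]
 [0.714  0.3423]
 [0.5972 0.4585]]
lipedge top [0.5415 0.238  0.11  ]
lipedge top [0.4936 0.2847 0.11  ]
```

View pics/sc1.png

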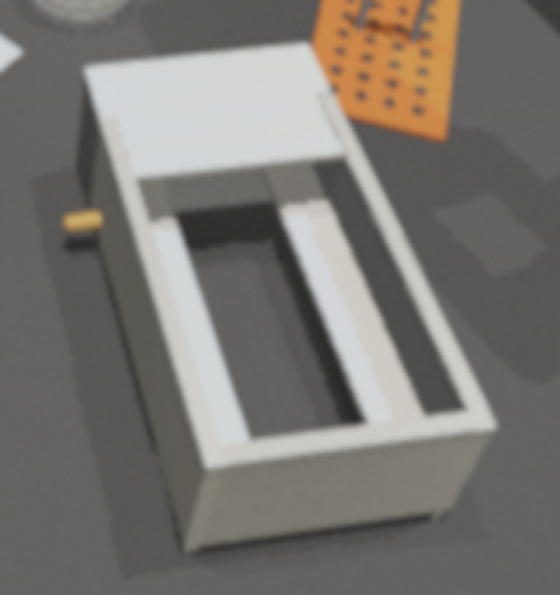

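```bash
cat >> h.py <<'E'
from scipy.spatial.transform import Rotation as R
SEAT=np.array([.5686,.3128,.055]);BY=45.1
PL=np.array([.5253,-.0309,.0]);PY=-6.9
def toolrot(yaw,tilt=0):
    # plate frame: x=yaw dir raised by tilt, z normal ; tool z = plate x, tool y = -plate z
    Rp=(R.from_euler('z',yaw,degrees=True)*R.from_euler('y',-tilt,degrees=True)).as_matrix()
    x,y,z=Rp.T
    return np.stack([np.cross(-z,x),-z,x],1),Rp
def tcp_for(c,yaw,tilt):
    "c: plate underside centre"
    T,Rp=toolrot(yaw,tilt); return c+Rp[:,2]*.095,T
def row(s,p,T):
    R0=np.array(s["tcp_rot"]);return np.r_[R0.T@(p-s["position"])*1000,np.degrees(R.from_matrix(R0.T@T).as_rotvec())].round(1)
E
python3 - <<'E'
from h import *
s=bot.read_state()
for q in ([399.4,352.9],[481.7,342.3]): print(onz("scene",q,.11).round(4))
for dz in(.15,.02,0):
    p,T=tcp_for(PL+[0,0,dz],PY,0);print(p,row(s,p,T))
E
```

```text
[0.7105 0.342  0.11  ]
[0.5963 0.458  0.11  ]
[ 0.5253 -0.0309  0.245 ] [ 4.920e+02 -6.000e-01 -4.376e+02  1.000e-01  7.270e+01  0.000e+00]
[ 0.5253 -0.0309  0.115 ] [ 4.921e+02  1.294e+02 -4.374e+02  1.000e-01  7.270e+01  0.000e+00]
[ 0.5253 -0.0309  0.095 ] [ 4.921e+02  1.494e+02 -4.374e+02  1.000e-01  7.270e+01  0.000e+00]
```

Request:
jog_arm(
  motion=[20, 0, -18, 0, 3, 0, 55, 0, -49, 0, 8, 0, 92, 0, -82, 0, 13.5, 0, 130, 0, -116, 0, 19, 0, 170, 0, -151, 0, 25, 0, 210, 0, -187, 0, 31, 0, 250, 0, -222, 0, 37, 0, 290, 0, -258, 0, 43, 0, 330, 0, -293, 0, 49, 0, 370, 0, -329, 0, 55, 0, 405, 0, -360, 0, 60, 0, 440, 0, -391, 0, 65, 0, 470, 0, -418, 0, 70, 0, 486, 0, -432, 0, 72, 0, 492, 0, -437.5, 0, 72.7, 0, 492, 0, -437.5, 0, 72.7, 0],
  gripper=1,
)

```text
time_s: 2.15
position: [0.5251, -0.0297, 0.2444]
tcp_rot: [[-0.119, -0.001, 0.993], [-0.993, 0.001, -0.119], [-0.001, -1.0, -0.001]]
force: [-0.4, 0.3, 0.2]
opening: 1.002
```

```bash
python3 - <<'E'
from h import *
s=bot.read_state();print(s["time_s"],s["position"],s["tcp_rot"].round(4).tolist(),s["force"])
for dz in(.02,0):
    p,T=tcp_for(PL+[0,0,dz],PY,0);print(row(s,p,T))
p,d=bot.capture("wrist");cv2.imwrite("pics/w1.png",p[:,:,::-1])
c=bot.get_calibration("wrist");K=c["mtx"];H=c["hand_eye"]
v,u=np.mgrid[0:400,0:640]
P=np.stack([(u-K[0,2])/K[0,0]*d,-(v-K[1,2])/K[1,1]*d,-d],-1)@H[:3,:3].T+H[:3,3]
P=P@s["tcp_rot"].T+s["position"]
m=(P[...,2]>.085)&(P[...,2]<.115)&(np.abs(P[...,0]-.525)<.06)&(np.abs(P[...,1]+.03)<.06)
print(m.sum());
if m.sum()>20: print(P[m].mean(0),cv2.minAreaRect(P[m][:,:2].astype(np.float32)))
E
```

```text
2.15 [ 0.52512884 -0.02971637  0.24435144] [[-0.1189, -0.001, 0.9929], [-0.9929, 0.0007, -0.1189], [-0.0006, -1.0, -0.001]] [-0.44662267  0.28146262  0.1629081 ]
[ 1.200e+00  1.294e+02  4.000e-01  1.000e-01  1.000e-01 -0.000e+00]
[ 1.200e+00  1.494e+02  5.000e-01  1.000e-01  1.000e-01 -0.000e+00]
744
[ 0.52479048 -0.02920161  0.1029147 ] ((0.5248262286186218, -0.03134613484144211), (0.059186529368162155, 0.013643131591379642), 83.03813934326172)
```

View pics/w1.png

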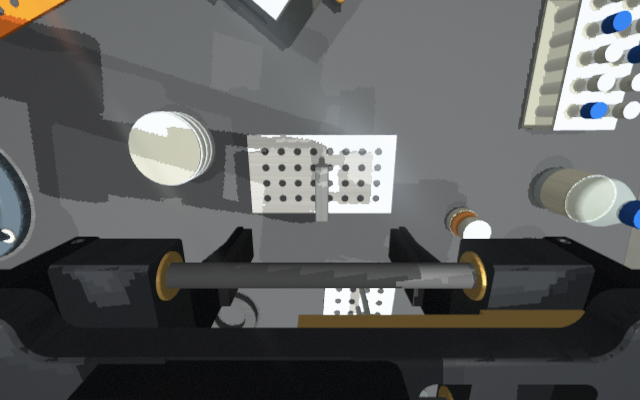

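The wrist image shows the bar at (322,190) over the middle of the plate, between the fingers. The wrist camera and top camera agree within 1 mm, so I'm descending.

Request:
jog_arm(
  motion=[0.5, 20, 0, 0, 0, 0, 1, 55, 0, 0, 0, 0, 1.3, 90, 0, 0, 0, 0, 1.5, 120, 0, 0, 0, 0, 1.5, 138, 0, 0, 0, 0, 1.5, 146, 0, 0, 0, 0, 1.5, 149.5, 0, 0, 0, 0, 1.5, 149.5, 0, 0, 0, 0],
)

```text
time_s: 3.2
position: [0.5257, -0.0316, 0.0955]
tcp_rot: [[-0.119, 0.001, 0.993], [-0.993, -0.0, -0.119], [0.0, -1.0, 0.001]]
force: [0.3, -0.4, 0.1]
opening: 0.996
```

Request:
jog_arm(
  motion=[0, 0, 0, 0, 0, 0, 0, 0, 0, 0, 0, 0, 0, 0, 0, 0, 0, 0, 0, 0, 0, 0, 0, 0, 0, 0, 0, 0, 0, 0, 0, 0, 0, 0, 0, 0, 0, 0, 0, 0, 0, 0, 0, 0, 0, 0, 0, 0],
  gripper=0,
)

```text
time_s: 4.2
position: [0.5254, -0.0319, 0.095]
tcp_rot: [[-0.12, -0.0, 0.993], [-0.993, 0.0, -0.12], [-0.0, -1.0, -0.0]]
force: [-0.6, -0.4, 0.1]
opening: 0.171
```

Gripped: the opening reads 14.9 mm on a 14 mm bar. Lifting.

Request:
jog_arm(
  motion=[0, -5, 0, 0, 0, 0, 0, -15, 0, 0, 0, 0, 0, -35, 0, 0, 0, 0, 0, -60, 0, 0, 0, 0, 0, -90, 0, 0, 0, 0, 0, -120, 0, 0, 0, 0, 0, -145, 0, 0, 0, 0, 0, -165, 0, 0, 0, 0, 0, -175, 0, 0, 0, 0, 0, -180, 0, 0, 0, 0, 0, -180, 0, 0, 0, 0],
)

```text
time_s: 5.58
position: [0.5251, -0.0317, 0.2748]
tcp_rot: [[-0.12, -0.001, 0.993], [-0.993, 0.0, -0.12], [-0.0, -1.0, -0.001]]
force: [0.1, 0.3, -4.6]
opening: 0.159
```

```bash
python3 - <<'E'
from h import *
s=bot.read_state();print(s["time_s"],s["position"],s["force"],s["opening"])
for n in("scene","wrist"):
    p,d=bot.capture(n);cv2.imwrite(f"pics/{n}2.png",p[:,:,::-1])
bx=np.array([np.cos(np.radians(BY)),np.sin(np.radians(BY)),0]);S=SEAT-[.0005,.0002,0]
th=25;c,si=np.cos(np.radians(th)),np.sin(np.radians(th))
def cen(ax,az,t):
    c,si=np.cos(np.radians(t)),np.sin(np.radians(t))
    return S+bx*(ax+.1*c)+[0,0,az+.1*si]
for nm,a in dict(start=(-.098+.14*c,.012+.14*si,th),inn=(-.098,.012,th),mid=(-.1,.010,12),lev=(-.1,.006,0),seat=(-.1,0,0)).items():
    p,T=tcp_for(cen(*a),BY,a[2]);print(nm,p.round(4),row(s,p,T))
E
```

```text
5.575 [ 0.52510094 -0.031747    0.27475199] [ 0.13353899  0.30610936 -4.59943013] 0.1594357781516868
start [0.6241 0.3688 0.2545] [-409.5   20.2   50.4   23.3  -51.1   11.3]
inn [0.5346 0.2789 0.1954] [-309.6   79.5  -27.7   23.3  -51.1   11.3]
mid [0.5526 0.2971 0.1787] [-329.7   96.1  -11.9   11.2  -51.8    5.4]
lev [0.5681 0.3126 0.156 ] [-347.   118.8    1.6    0.   -52.    -0. ]
seat [0.5681 0.3126 0.15  ] [-347.   124.8    1.6    0.   -52.    -0. ]
```

View pics/scene2.png

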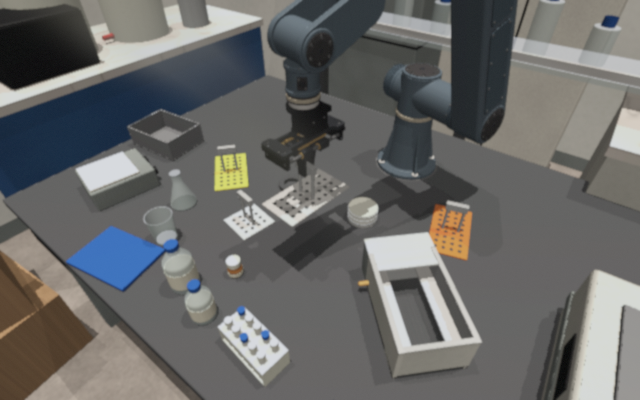

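View pics/wrist2.png

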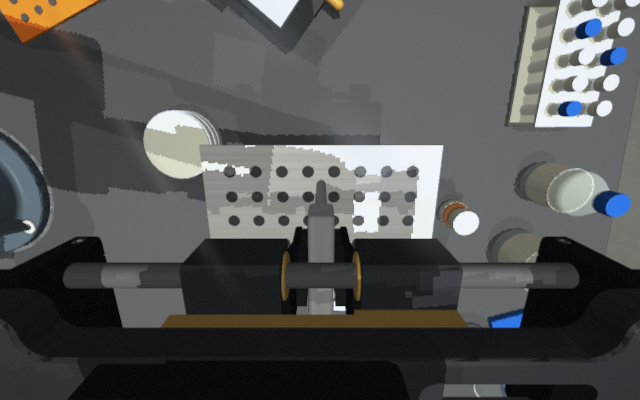

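The plate is held level with a 4.6 N load, and the area between it and the bath is clear. Next: carry it over level, then tilt it 25° above the opening.

Request:
jog_arm(
  motion=[-12, -5, 1, 0, -1.5, 0, -40, -12, 4, 0, -5, 0, -75, -20, 8, 0, -9.5, 0, -115, -25, 13, 0, -14.5, 0, -155, -30, 18, 0, -19.5, 0, -195, -30, 23, 0, -24.5, 0, -235, -30, 28, 0, -29.5, 0, -275, -30, 33, 0, -34.5, 0, -315, -30, 38, 0, -40, 0, -350, -30, 43, 0, -44.5, 0, -380, -30, 47, 0, -48.5, 0, -400, -30, 49, 0, -51, 0, -409, -30, 50, 0, -52, 0, -409, -28, 50, 3.5, -52, 1.7, -409, -22, 50, 8.5, -51.9, 4.1, -409, -15, 50, 13.5, -51.7, 6.5, -409, -8, 50, 18.5, -51.4, 9, -409, 0, 50, 22, -51.2, 10.6, -409, 5, 50, 23.3, -51.1, 11.3, -409, 5, 50, 23.3, -51.1, 11.3],
)

```text
time_s: 8.18
position: [0.6224, 0.3673, 0.2686]
tcp_rot: [[0.708, 0.295, 0.641], [-0.706, 0.297, 0.643], [-0.001, -0.908, 0.419]]
force: [0.4, -0.0, -3.8]
opening: 0.156
```

```bash
cat >> h.py <<'E'
bx=np.array([np.cos(np.radians(BY)),np.sin(np.radians(BY)),0]);S=SEAT-[.0005,.0002,0]
def cen(ax,az,t):
    c,si=np.cos(np.radians(t)),np.sin(np.radians(t))
    return S+bx*(ax+.1*c)+[0,0,az+.1*si]
E
python3 - <<'E'
from h import *
s=bot.read_state();print(s["time_s"],s["position"],s["joint_positions"].round(1),s["force"],s["opening"])
for n in("scene","top","wrist"):
    p,d=bot.capture(n);cv2.imwrite(f"pics/{n}3.png",p[:,:,::-1])
th=25;c,si=np.cos(np.radians(th)),np.sin(np.radians(th))
for nm,a in dict(start=(-.098+.14*c,.012+.14*si,th),half=(-.098+.07*c,.012+.07*si,th),inn=(-.098,.012,th),mid=(-.1,.010,12),lev=(-.1,.006,0),seat=(-.1,0,0)).items():
    p,T=tcp_for(cen(*a),BY,a[2]);print(nm,p.round(4),row(s,p,T))
# measured bath-frame plate pose from fk
E
```

```text
8.175 [0.62239696 0.36728164 0.26860695] [ 17.2  29.1  84.7  16.1  45.2 -37.1] [ 0.39783685 -0.04461815 -3.84742206] 0.15639586352735863
start [0.6241 0.3688 0.2545] [ 0.2 13.8 -3.8  0.2 -0.  -0. ]
half [0.5793 0.3239 0.2249] [  0.2  14.  -73.8   0.2  -0.   -0. ]
inn [0.5346 0.2789 0.1954] [   0.2   14.3 -143.8    0.2   -0.    -0. ]
mid [0.5526 0.2971 0.1787] [   0.3   40.2 -127.5  -12.8   -0.    -0. ]
lev [0.5681 0.3126 0.156 ] [ 3.000e-01  7.000e+01 -1.171e+02 -2.480e+01 -0.000e+00 -1.000e-01]
seat [0.5681 0.3126 0.15  ] [ 3.000e-01  7.540e+01 -1.197e+02 -2.480e+01 -0.000e+00 -1.000e-01]
```

View pics/scene3.png

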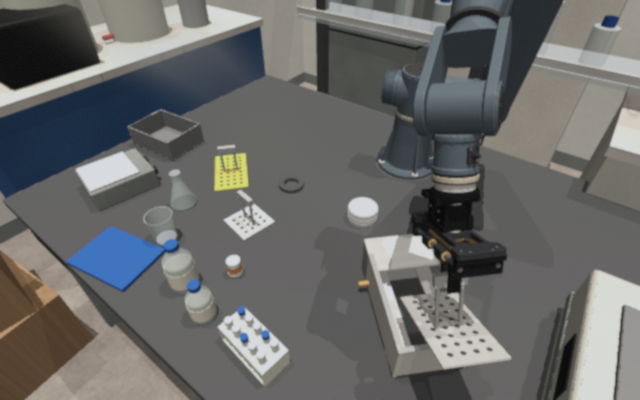

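View pics/wrist3.png

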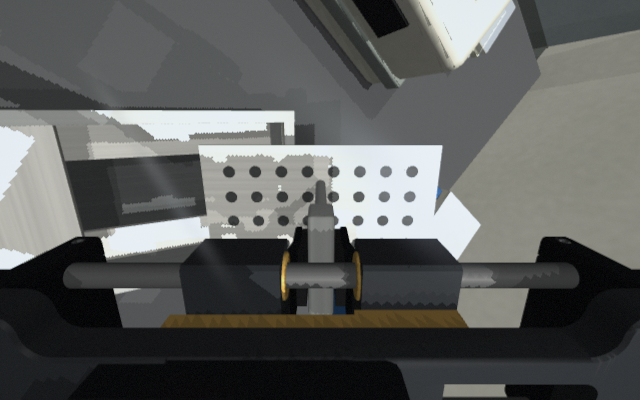

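View pics/top3.png

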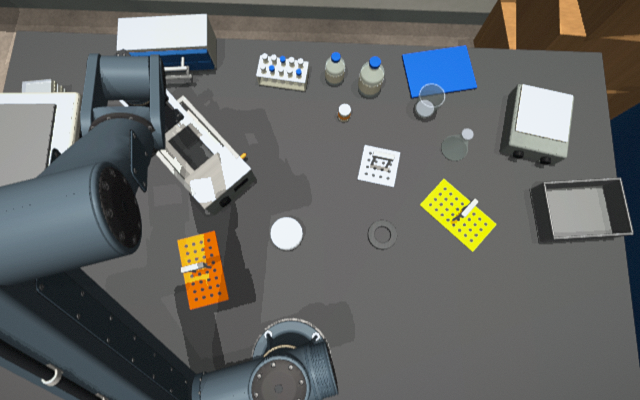

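The plate sits tilted over the opening, low edge toward the lip, and has not shifted in the jaws (same pixels, 200–443, as before tilting). Sliding it in along its own plane.

Request:
jog_arm(
  motion=[0, 5, -5, 0, 0, 0, 0, 10, -14, 0, 0, 0, 0, 14, -26, 0, 0, 0, 0, 14, -40, 0, 0, 0, 0, 14, -54, 0, 0, 0, 0, 14, -68, 0, 0, 0, 0, 14, -82, 0, 0, 0, 0, 14, -96, 0, 0, 0, 0, 14, -108, 0, 0, 0, 0, 14, -120, 0, 0, 0, 0, 14, -130, 0, 0, 0, 0, 14, -138, 0, 0, 0, 0, 14, -142, 0, 0, 0, 0, 14, -144, 0, 0, 0, 0, 14, -144, 0, 0, 0],
)

```text
time_s: 10.2
position: [0.5363, 0.28, 0.1966]
tcp_rot: [[0.708, 0.3, 0.64], [-0.706, 0.299, 0.642], [0.001, -0.906, 0.423]]
force: [-0.3, -0.7, -3.2]
opening: 0.159
```

```bash
python3 - <<'E'
from h import *
s=bot.read_state();print(s["time_s"],s["position"],s["joint_positions"].round(1),s["force"],s["opening"])
for n in("scene","wrist"):
    p,d=bot.capture(n);cv2.imwrite(f"pics/{n}4.png",p[:,:,::-1])
im=cv2.imread("pics/scene4.png");cv2.imwrite("pics/scene4z.png",cv2.resize(im[200:390,330:530],None,fx=3,fy=3,interpolation=2))
for nm,a in dict(inn=(-.098,.012,25),a=(-.099,.012,18),mid=(-.1,.011,12),b=(-.1,.010,6),lev=(-.1,.008,0),seat=(-.1,0,0)).items():
    p,T=tcp_for(cen(*a),BY,a[2]);print(nm,p.round(4),row(s,p,T))
E
```

```text
10.2 [0.53630426 0.28003204 0.19657958] [ 10.3  26.6 105.2  28.6  30.2 -57.3] [-0.34036583 -0.69133606 -3.20836517] 0.15929984838373337
inn [0.5346 0.2789 0.1954] [-0.5  0.3 -2.3 -0.1 -0.   0.1]
a [0.5446 0.289  0.1883] [-0.5 12.7  7.6 -7.1 -0.   0.1]
mid [0.5526 0.2971 0.1797] [ -0.5  25.3  14.2 -13.1  -0.    0.1]
b [0.5607 0.3052 0.1699] [ -0.5  39.   20.5 -19.1  -0.    0.1]
lev [0.5681 0.3126 0.158 ] [ -0.5  54.2  24.9 -25.1  -0.    0.1]
seat [0.5681 0.3126 0.15  ] [ -0.5  61.5  21.5 -25.1  -0.    0.1]
```

View pics/scene4z.png

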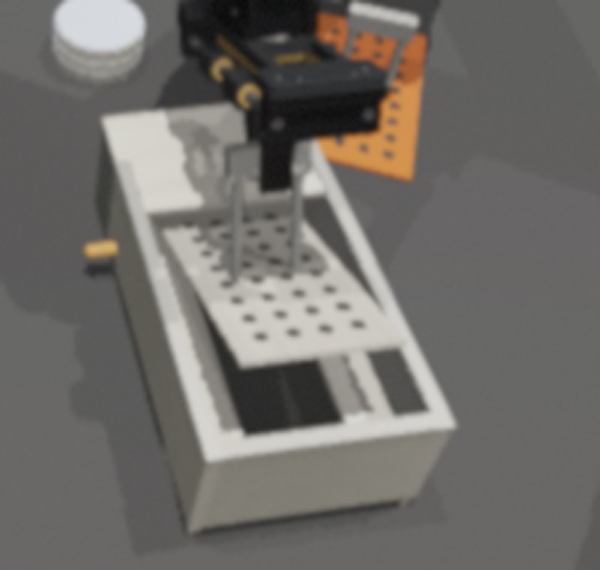

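View pics/wrist4.png

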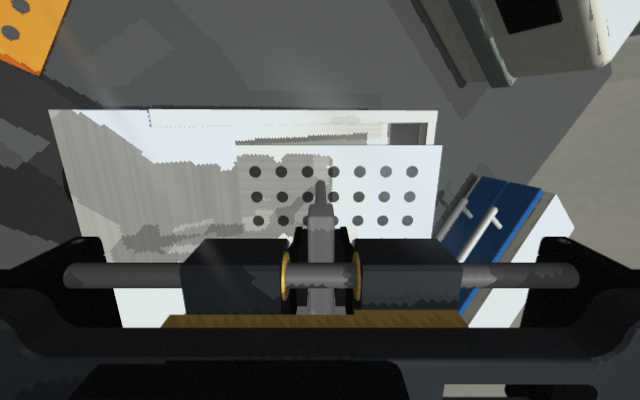

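The low edge is under the lip with no contact force, and the high end is clear of the far wall. Swinging it down to level, about 8 mm above the ledges.

Request:
jog_arm(
  motion=[0, 3, 1.5, -1.5, 0, 0, 0, 7.5, 4.5, -4, 0, 0, 0, 12.7, 7.6, -7.1, 0, 0, 0, 19, 11, -10, 0, 0, 0, 25.3, 14.2, -13.1, 0, 0, 0, 32, 17.5, -16, 0, 0, 0, 39, 20.5, -19.1, 0, 0, 0, 46, 23, -22, 0, 0, 0, 51.5, 24.5, -24.2, 0, 0, 0, 54.2, 25, -25.1, 0, 0, 0, 54.2, 25, -25.1, 0, 0],
)

```text
time_s: 11.68
position: [0.5684, 0.3126, 0.1576]
tcp_rot: [[0.708, -0.0, 0.706], [-0.706, -0.001, 0.708], [0.001, -1.0, -0.001]]
force: [-0.9, -0.4, -4.1]
opening: 0.154
```

```bash
python3 - <<'E'
from h import *
s=bot.read_state();print(s["time_s"],s["position"],s["tcp_rot"].round(3).tolist(),s["force"],s["moment"],s["opening"])
p,d=bot.capture("scene");cv2.imwrite(f"pics/scene5.png",p[:,:,::-1])
cv2.imwrite("pics/scene5z.png",cv2.resize(p[200:390,330:530,::-1],None,fx=3,fy=3,interpolation=2))
p,d=bot.capture("wrist");cv2.imwrite("pics/wrist5.png",p[:,:,::-1])
p,T=tcp_for(cen(-.1,0,0),BY,0);print(row(s,p,T))
E
```

```text
11.675 [0.56840278 0.31261251 0.1576077 ] [[0.708, -0.0, 0.706], [-0.706, -0.001, 0.708], [0.001, -1.0, -0.001]] [-0.91381155 -0.44154799 -4.08303403] [-0.01274807  0.00099564  0.05774663] 0.1544833194918811
[-0.2  7.6 -0.2  0.  -0.   0. ]
```

View pics/scene5z.png

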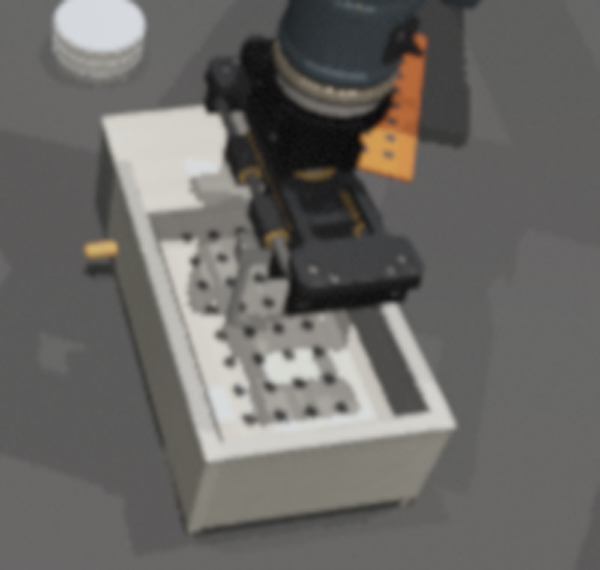

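View pics/wrist5.png

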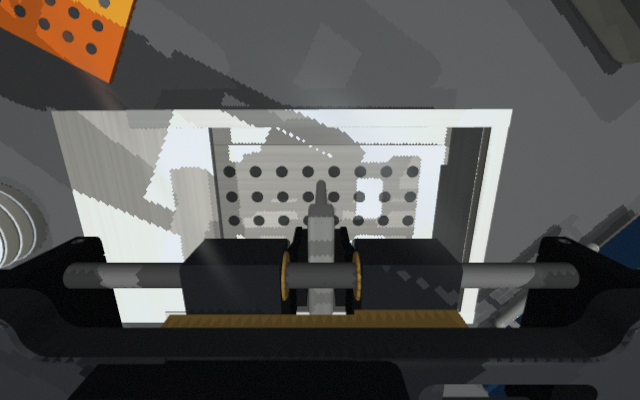

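The plate is level inside and still hanging freely (-4 N). Lowering gently onto the ledges.

Request:
jog_arm(
  motion=[0, 1.5, 0, 0, 0, 0, 0, 3, 0, 0, 0, 0, 0, 4.5, 0, 0, 0, 0, 0, 6, 0, 0, 0, 0, 0, 6.5, 0, 0, 0, 0, 0, 6.5, 0, 0, 0, 0],
)

```text
time_s: 12.52
position: [0.5682, 0.3123, 0.1513]
tcp_rot: [[0.708, -0.0, 0.706], [-0.706, -0.001, 0.708], [0.001, -1.0, -0.001]]
force: [-0.8, 0.6, -3.5]
opening: 0.159
```

Request:
jog_arm(
  motion=[0, 0.5, 0, 0, 0, 0, 0, 1, 0, 0, 0, 0, 0, 1.5, 0, 0, 0, 0, 0, 1.5, 0, 0, 0, 0],
)

```text
time_s: 13.02
position: [0.5683, 0.3122, 0.1501]
tcp_rot: [[0.708, -0.0, 0.706], [-0.706, -0.001, 0.708], [0.001, -1.0, -0.001]]
force: [-1.2, 0.0, -2.7]
opening: 0.158
```

Request:
jog_arm(
  motion=[0, 0.5, 0, 0, 0, 0, 0, 1, 0, 0, 0, 0, 0, 1, 0, 0, 0, 0, 0, 1, 0, 0, 0, 0],
)

```text
time_s: 13.52
position: [0.5683, 0.3122, 0.1501]
tcp_rot: [[0.708, 0.0, 0.706], [-0.706, -0.001, 0.708], [0.001, -1.0, -0.001]]
force: [-2.7, -1.4, 5.2]
opening: 0.157
```

Contact: force reversed to +5.2 N at the expected height of 0.150. Opening the gripper.

Request:
jog_arm(
  motion=[0, 0, 0, 0, 0, 0, 0, 0, 0, 0, 0, 0, 0, 0, 0, 0, 0, 0, 0, 0, 0, 0, 0, 0, 0, 0, 0, 0, 0, 0, 0, 0, 0, 0, 0, 0, 0, 0, 0, 0, 0, 0, 0, 0, 0, 0, 0, 0],
  gripper=1,
)

```text
time_s: 14.52
position: [0.5683, 0.3123, 0.1489]
tcp_rot: [[0.708, -0.0, 0.706], [-0.706, -0.001, 0.708], [0.001, -1.0, -0.001]]
force: [0.4, -0.1, 0.3]
opening: 0.958
```

Request:
jog_arm(
  motion=[0, -5, 0, 0, 0, 0, 0, -15, 0, 0, 0, 0, 0, -35, 0, 0, 0, 0, 0, -60, 0, 0, 0, 0, 0, -85, 0, 0, 0, 0, 0, -110, 0, 0, 0, 0, 0, -125, 0, 0, 0, 0, 0, -130, 0, 0, 0, 0, 0, -130, 0, 0, 0, 0],
)

```text
time_s: 15.65
position: [0.5681, 0.3123, 0.2787]
tcp_rot: [[0.708, -0.001, 0.706], [-0.706, -0.002, 0.708], [0.001, -1.0, -0.002]]
force: [-0.0, 0.2, 0.7]
opening: 0.996
```

```bash
python3 - <<'E'
from h import *
s=bot.read_state();print(s["time_s"],s["position"],s["force"],s["opening"])
p,d=bot.capture("wrist");cv2.imwrite("pics/w6.png",p[:,:,::-1])
c=bot.get_calibration("wrist");K=c["mtx"];H=c["hand_eye"]
v,u=np.mgrid[0:400,0:640]
P=np.stack([(u-K[0,2])/K[0,0]*d,-(v-K[1,2])/K[1,1]*d,-d],-1)@H[:3,:3].T+H[:3,3]
P=P@s["tcp_rot"].T+s["position"]
Rb=R.from_euler('z',BY,degrees=True).as_matrix();Q=(P-S)@Rb
m=(Q[...,2]>.085)&(Q[...,2]<.115)&(np.abs(Q[...,0])<.04)&(np.abs(Q[...,1])<.05)&(d>0)
print("bar",m.sum(),Q[m].mean(0),cv2.minAreaRect(Q[m][:,:2].astype(np.float32)))
m=(np.abs(Q[...,2])<.02)&(np.abs(Q[...,0])<.09)&(np.abs(Q[...,1])<.05)&(d>0)&(v<225)
A=np.c_[Q[m][:,:2],np.ones(m.sum())];z=Q[m][:,2];
for _ in range(4):
    k=np.linalg.lstsq(A,z,rcond=None)[0];g=abs(A@k-z)<.004;A,z=A[g],z[g]
print("plate plane",len(z),k)
p,d=bot.capture("scene");cv2.imwrite("pics/s6z.png",cv2.resize(p[200:390,330:530,::-1],None,fx=3,fy=3,interpolation=2))
p,d=bot.capture("top");cv2.imwrite("pics/t6.png",p[:,:,::-1])
X=cloud("top",d);Z=X[138:195,350:408].reshape(-1,3);Z=Z[(Z[:,2]>.085)&(Z[:,2]<.12)];print("sq",Z.mean(0))
E
```

```text
15.65 [0.56807977 0.31233957 0.27866039] [-0.00563068  0.22133407  0.65262541] 0.9963407089349204
bar 865 [-0.00076579  0.00250048  0.10279118] ((-0.0005115475505590439, 0.00014683976769447327), (0.0594225712120533, 0.013606177642941475), 89.73939514160156)
plate plane 9177 [-3.22422759e-05  8.65195597e-04  3.45652325e-03]
sq [ 0.55942429 -0.23118005  0.10137263]
```

View pics/w6.png

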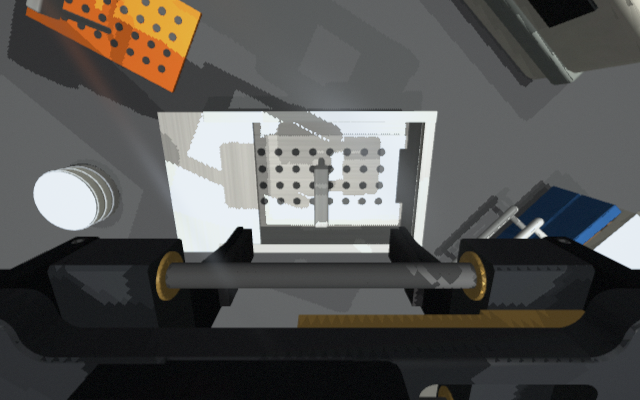

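View pics/s6z.png

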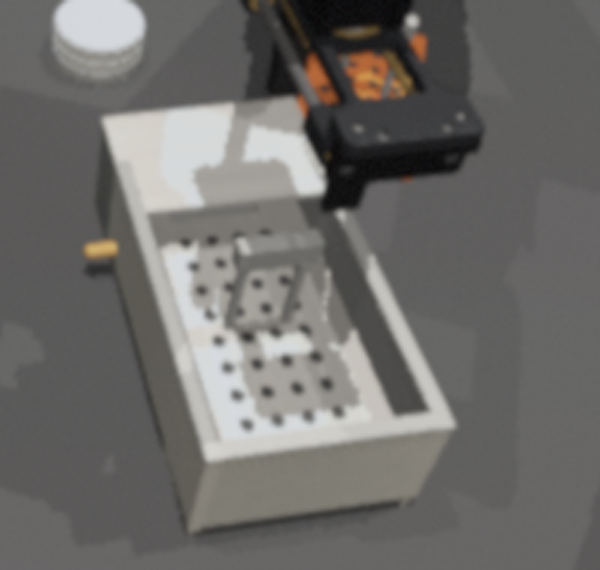

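```bash
python3 -c "
from rig import bot
print(bot.hand_in())"
```

```text
the job is handed in; nothing more can be done
None
```

The long plate is back in the bath, lying flat on both ledges and released. I handed the job in after about 16 s; no verdict is reported.

I gripped it by its bar, tilted it 25° and slid the low edge under the control-end lip. Then I swung it level about 8 mm above the ledges, still held, and lowered it in hand until the force reversed to about +5 N. After that I opened the gripper and backed 130 mm straight up.

Last checks:
- **Position:** the grip bar is within about 1 mm of my estimate of the bath's middle and about 0.3° off the bath's axis.
- **Level and height:** the plate's tilt is under 0.1°. Its top face measures 3.5 mm above the ledges, against 4 mm expected, so it is down.
- **Square plate:** it has moved less than 1 mm, within measuring noise.
- **Robot:** it touches nothing; the force reading is about 0.7 N, close to noise.
- **Disagreement:** the top and scene cameras differed by up to about 3 mm on the bath's rim corners, well within the clearances. No other check disagreed or failed.

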